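# Seat the adapter plate on the lab jack and hold the nut tote tipped to its yellow corner

## Task

Lower the aluminium adapter plate over the two locating studs of the black lab jack until it lies flush on the jack's top, and let go of it without dropping it. Then pick up the blue tote of brass nuts by its handle and tip it towards its yellow corner until all four nuts have slid together into that corner, so that I can pick them out and fasten the plate. Finish while holding the tote still in the air, tilted and clear of everything; spill no nut and leave the other things on the bench where they are.

Things in the scene. Friction and masses are not known exactly. Their poses are not given: they have to be found in the camera images.
- jack: black scissor lab jack, fixed; origin: centre of its underside, z up; top plate 160 (x) x 120 (y) mm, top face at z = 100 mm. Two steel studs on the top face at x = +-50 mm, y = 0: shoulder diameter 10 mm up to 7 mm above the face, tapering to a thread of diameter 6 mm from 11 up to 28 mm. A knob sticks out 10 mm from its -y side, below the top
- plate: aluminium adapter plate, about 0.5 kg, 150 (x) x 90 (y) x 10 mm thick, flat on the bench; origin: centre of its underside, z up. Through holes of diameter 11.5 mm at x = +-50 mm, y = 0 (it may go on either way round). On its middle a solid block to grip, 60 (x) x 36 (y) mm, from 10 to 40 mm above the underside
- tote: blue open box, about 0.26 kg, 220 (x) x 150 (y) x 50 mm high, walls and floor 4 mm; origin: centre of its underside, z up. A straight handle bar runs along x at y = 0 from end to end, 14 mm wide, 90 to 110 mm above the underside. Yellow guard at the corner +x, +y. Slippery floor: tipped 30 to 40 degrees straight towards the corner, all nuts slide there
- tote_corner (a point): inner corner of the tote's floor at the yellow guard (106, 71, 4 mm in the tote's frame)
- nut0: loose brass knurled nut, diameter 20 mm, 12 mm high, about 18 g, lying flat in the tote; origin at the centre of its underside
- nut1: loose brass knurled nut, diameter 20 mm, 12 mm high, about 18 g, lying flat in the tote; origin at the centre of its underside
- nut2: loose brass knurled nut, diameter 20 mm, 12 mm high, about 18 g, lying flat in the tote; origin at the centre of its underside
- nut3: loose brass knurled nut, diameter 20 mm, 12 mm high, about 18 g, lying flat in the tote; origin at the centre of its underside
- hexkey_big: L-shaped steel hex key, 130 x 45 mm, 9 mm thick, lying flat; bystander
- hexkey_small: L-shaped steel hex key, 110 x 38 mm, 7 mm thick, lying flat; bystander
- driver: screwdriver with orange handle, 190 mm long, 26 mm thick; bystander
- lens: black camera lens standing upright, diameter 70, height 86 mm; bystander
- optic_mount: small round optic on a black post and foot, 75 x 50 mm, 123 mm high; bystander
- lens_cap: black disc, diameter 62, 10 mm thick; bystander
- drive: flat grey portable drive, 112 x 78 x 16 mm; bystander
- mouse: black computer mouse on a blue mat, 100 x 56 x 35 mm; bystander
There are look-alikes about, which are no part of the job. What is shaped like the jack but red is not meant.

How it is judged (in metres and radians):
On the way:
1. the plate lies flush on the jack's top over both studs, and is let go (horizontal distance between plate and jack below 0.003 m and z of plate in the frame of jack between 0.098 and 0.102 m and angle between the x axis of plate and the x axis of jack, either way round below 0.06 rad and angle between plate's own z axis and vertical below 0.03 rad and contact force between the fingers and plate below 0.1 N), for 0.3 s.
At the end, for the whole second after the job is handed in: Plate flush on the jack (2 mm in height, 3 mm sideways), let go. Tote held still by the gripper alone, inner yellow corner over 30 mm above the bench, tilted 17 to 60 degrees, both sides sloping at least 6 degrees down to that corner; all four nuts at rest within 80 mm of it (all of step 1 and contact force between the fingers and tote above 2 N and height (world z) of tote_corner above 0.03 m and angle between tote's own z axis and vertical between 0.3 and 1.05 rad and angle between tote's own x axis and vertical above 1.671 rad and angle between tote's own y axis and vertical above 1.671 rad and linear speed of tote below 0.02 m/s and angular speed of tote below 0.1 rad/s and distance between each of nut0, nut1, nut2, nut3 and tote_corner below 0.08 m and z of nut0 in the frame of tote between 0 and 0.04 m and linear speed of each of nut0, nut1, nut2, nut3 below 0.03 m/s and z of nut1 in the frame of tote between 0 and 0.04 m and z of nut2 in the frame of tote between 0 and 0.04 m and z of nut3 in the frame of tote between 0 and 0.04 m and contact force between tote and jack below 0.2 N and contact force between tote and plate below 0.2 N and contact force between tote and lens below 0.2 N and contact force between tote and optic_mount below 0.2 N and contact force between tote and mouse below 0.2 N); the arm keeps its last pose, push and grip.
It fails at once if the plate is dropped (moves faster than 0.4 m/s with no finger touching it) (contact force between the fingers and plate below 0.1 N and linear speed of plate above 0.4 m/s).
It fails at once if a nut is spilled from the tote (z of any of nut0, nut1, nut2, nut3 in the frame of tote below -0.01 m).
It fails at once if another thing on the bench is moved more than 30 mm (distance of any of hexkey_big, hexkey_small, driver, lens, optic_mount, lens_cap, drive, mouse from where it was at the start of the episode above 0.03 m).
It also fails if it takes over 67 s, if anything falls off the work surface, if the arm or the gripper's body presses on something with over 40 N, if the wrist force passes 120 N, or if a joint passes its speed limit or range.

## Robot

A 6-joint arm with a two-finger parallel gripper is mounted at the origin on the work surface. World frame = base frame: x ahead of the robot, y to its left, z up, the work surface at z = 0. Lengths are in mm, angles in degrees, forces in N, time in s.
With the tool pointing down it reaches from about 375 to 975 mm from the base axis. Payload 3.8 kg.
Tool frame: the origin (TCP) lies between the finger pads; the fingertips stand 22 mm ahead of it and the grasp point (between the pads) lies 3 mm ahead of it (robot.tip_extent is the z of the fingertips in the tool frame, in mm); z points along the fingers, y is the line along which they close (so a half turn about z gives the same grasp; the last joint's range is limited). The gripper opens to 85 mm and grips with 20 to 120 N. Pads are 22 mm wide; open, the fingers measure 114 mm over their backs; the gripper's body (76 mm by 85 mm) begins 54 mm behind the grasp point. The pads swing forward as they close: fully open they stand 13 mm farther back than shut.
Start: joints at [-74.651, 15.12, 91.902, -0, 72.978, -2.114], TCP at [202.564, -643.884, 253.28] pointing down, gripper open.
Joint ranges: [-150.88, 150.88], [-54.13, 125.18], [17.81, 147.31], [-75.09, 255.09], [0, 152.58], [-146.25, 146.25]. Speed limits (degrees/s): [147.25, 147.25, 180, 180, 180, 180].

## Interface

Orientations are given as [roll, pitch, yaw] about the fixed x, y, z axes, in that order (R = Rz(yaw) Ry(pitch) Rx(roll)).
In Python, from rig import observe, vision, finish_job, robot gives the robot as it stands. The module is installed in compiled form; this text tells all that it offers.
- The arm moves only by the tool play_rows, never from a script. Its argument "moves" is a list of rows, each an object of numbers: "tx", "ty", "tz": the shift along the tool's x, y, z in m; "yaw": the turn about the tool's z in rad; "fingers": the opening in per cent of the stroke, from 0 (shut) to 100 (fully open). In form: [{"tx": .., "ty": .., "tz": .., "yaw": .., "fingers": ..}, ...]. A call has 1 to 20 rows; each row shifts and turns the commanded pose from where the row before left it, along the tool's axes as they then stand; what a row does not reach is not made up. A row lasts 1/10 s, in which the tool goes at most 50 mm and 8.59 degrees, less where a joint would pass 70% of its speed; a pose out of reach is approached as far as the arm can. A call with a gripper value outside its range is refused whole. The fingers move at their own pace and stop on an object; "force" is the grip in N (left out, the last holds). Time passes only in rows, so rows that do not move let the fingers close. It gives the time, the measured TCP pose, the force, the opening and the grip force at its end, in the units of the state.
- observe(): the state, without advancing time (a new reading comes with each control period).
- vision.grab_frame(name): name is "scene" or "top"; returns the picture (384x512x3 uint8, red, green, blue); there is no depth.
- vision.calibration(name): a dict with "fx", "fy", "cx", "cy" (pixels), "pose" (4x4, takes a point from camera to world coordinates). Camera axes: x right, y down, z forward; pixel columns grow to the right and rows downward; lengths in mm; the calibration is good to about 2 mm. A picture is of the moment at which its call begins. calibration takes no time and is no camera call.
- finish_job(): hands the job in; it is judged then, once.
Trained networks look in the newest picture that a camera, given by its name, has taken for a name from the list of things; names that differ only in an ending like _2 or _b are one class to them, and where a whole thing is asked for, a point or a joint stands for the part that bears it (a point fixed in the world has none). Each returns a list of dicts, best first, with "confidence" (0 to 1); they miss things now and then, are a little off and sometimes report something else, mostly with a low value. They report only what shows in the picture. A call takes as long as a camera call. They do not tell look-alikes from the thing itself.
- vision.outline_of(camera, name): "pixels" (384x512 bool, what is visible of it) and "bbox" ([left, top, right, bottom] in pixels, round what is visible of it).
- vision.tip_of(camera, name): "uv" ([column, row] in pixels: a listed point, or the origin of a listed thing).
The state is a dict: "time_s": time; "joint_positions": joint angles; "qd": joint speeds; "joint_torque": joint torques, N m; "ee_pos": TCP position; "orientation": TCP orientation; "contact_force": force on the tool from outside, world axes, zero at the start; "moment": the same for the moment, N m; "gripper_width": finger opening in mm; "finger_force": force on a finger pad.
Only numpy, scipy, OpenCV 4.12 (cv2) and the standard library are available. Lean on these libraries where they do the work, as an engineer would, in place of code of your own. Each camera call takes 0.05 s, during which the arm holds its last target. There are 200 camera calls.

## Working session

There is one attempt and no reset: what is moved stays moved. The work goes in short steps, Python scripts to look and compute and a tool call to move; the robot and the scene stay as the last step left them, time stands still between calls to the robot, and variables do not carry over. Pictures are saved under pics/ and viewed, at most 10 in all, crops included, and the job is handed in when it is done.

Besides the shell and the picture viewer there is one more tool, called after ">>>" as a command line: name --argument value ..., lists and objects as JSON in quotes. play_rows: Moves the arm, as the interface text tells. Its arguments: {"type":"object","properties":{"moves":{"type":"array","items":{"type":"object","properties":{"tx":{"type":"number"},"ty":{"type":"number"},"tz":{"type":"number"},"yaw":{"type":"number"},"fingers":{"type":"number"}}}},"force":{"type":"number"}},"required":["moves"]}

```bash
ls; mkdir -p pics
python3 - <<'E'
from rig import observe, vision, robot
import cv2, numpy as np
print(observe()); print(robot.tip_extent)
np.set_printoptions(suppress=True,precision=4)
ims=[]
for c in("scene","top"):
    im=vision.grab_frame(c); ims.append(im); print(c,vision.calibration(c))
    cv2.imwrite(f"pics/{c}0.png",cv2.resize(im[:,:,::-1],(800,600),interpolation=cv2.INTER_CUBIC))
    for n in["jack","plate","tote","tote_corner","lens","optic_mount","mouse","driver","hexkey_big","drive"]:
        o=vision.outline_of(c,n) if n!="tote_corner" else []
        t=vision.tip_of(c,n)
        print(c,n,[(round(x["confidence"],2),list(np.round(x["bbox"]))) for x in o],[(round(x["confidence"],2),list(np.round(x["uv"],1))) for x in t])
E
```

```text
pics
{'time_s': 0.0, 'joint_positions': array([-7.46527505e+01,  1.51700343e+01,  9.19791313e+01, -1.84838056e-05,
        7.29788184e+01, -2.11364485e+00]), 'qd': array([-0.08945571,  0.03349743, -0.03486583,  0.02965999,  0.01395781,
        0.07286391]), 'joint_torque': array([-2.92117948e-03, -5.15120244e+01, -3.67315042e+01, -5.42570906e-04,
        1.28236430e-02,  6.72916229e-06]), 'ee_pos': array([ 202.3637917 , -643.24831   ,  251.97169163]), 'orientation': array([-1.79872102e+02, -4.70261430e-03,  1.74608945e+01]), 'contact_force': array([ 0.71360836, -0.3225534 ,  0.36141378]), 'moment': array([ 0.04023442, -0.04462647,  0.05132663]), 'finger_force': 0.0, 'gripper_width': 85.2844872724583}
22.0
scene {'fx': 379.48050707210234, 'fy': 379.48050707210234, 'cx': 262.01159835522543, 'cy': 193.54418084327395, 'pose': array([[  -0.1231,    0.8513,   -0.5101, 1234.4621],
       [   0.9924,    0.1095,   -0.0566,   98.153 ],
       [   0.0077,   -0.5131,   -0.8583, 1230.9207],
       [   0.    ,    0.    ,    0.    ,    1.    ]])}
scene jack [(0.64, [np.float64(100.0), np.float64(10
[... 2977 characters left out ...]
at64(129.0), np.float64(307.0), np.float64(148.0)])] [(0.62, [np.float64(300.4), np.float64(138.3)]), (0.48, [np.float64(182.0), np.float64(188.4)])]
top mouse [(0.78, [np.float64(90.0), np.float64(195.0), np.float64(106.0), np.float64(218.0)])] [(0.8, [np.float64(95.5), np.float64(205.5)])]
top driver [(0.47, [np.float64(383.0), np.float64(204.0), np.float64(393.0), np.float64(230.0)])] [(0.66, [np.float64(304.4), np.float64(219.2)]), (0.48, [np.float64(388.6), np.float64(205.5)])]
top hexkey_big [] [(0.64, [np.float64(216.9), np.float64(227.1)])]
top drive [(0.91, [np.float64(336.0), np.float64(238.0), np.float64(364.0), np.float64(274.0)])] [(0.79, [np.float64(350.5), np.float64(256.3)])]
```

View pics/scene0.png

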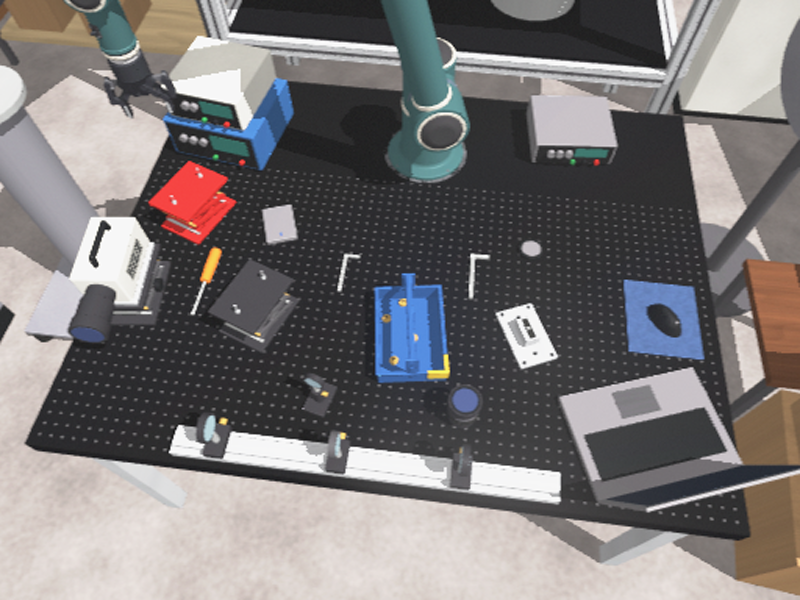

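View pics/top0.png

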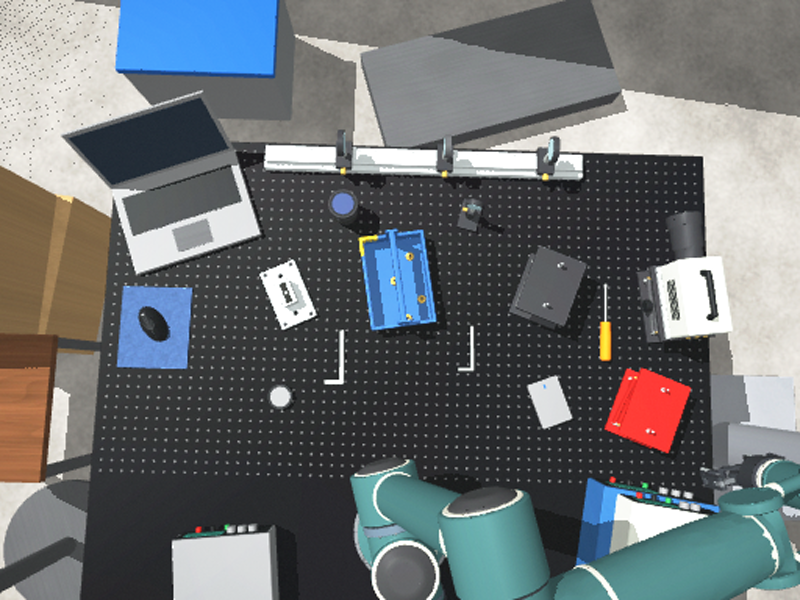

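The black jack is at scene ~(163,192) / top ~(350,184) in native pixels. The red look-alike is at scene (126,130) / top (415,262) and is excluded by its colour. The white plate is at top (184,188). The tote is at top (257,180), with its yellow corner at (235,156). I'll confirm with one enlarged crop.

```bash
cat > h.py <<'E'
import numpy as np, cv2
from rig import observe, vision
def proj(c,P):
    k=vision.calibration(c); T=np.linalg.inv(k["pose"]); q=np.atleast_2d(P)@T[:3,:3].T+T[:3,3]
    return np.c_[k["fx"]*q[:,0]/q[:,2]+k["cx"],k["fy"]*q[:,1]/q[:,2]+k["cy"]]
def ray(c,uv,z):
    k=vision.calibration(c); p=k["pose"]; d=p[:3,:3]@[(uv[0]-k["cx"])/k["fx"],(uv[1]-k["cy"])/k["fy"],1]
    return p[:3,3]+d*(z-p[2,3])/d[2]
def rz(a): a=np.radians(a); return np.array([[np.cos(a),-np.sin(a),0],[np.sin(a),np.cos(a),0],[0,0,1]])
def place(P,x,y,a,z=0): return np.asarray(P,float)@rz(a).T+[x,y,z]
E
python3 - <<'E'
from h import *
S=[];T=vision.grab_frame("top");C=vision.grab_frame("scene")
def crop(im,u,v,r=34): return cv2.resize(im[v-r:v+r,u-r:u+r],(266,266),interpolation=cv2.INTER_CUBIC)
a=np.hstack([crop(T,350,184),crop(T,184,188),crop(T,256,178)]);b=np.hstack([crop(C,163,195),crop(C,336,215),crop(C,262,211,38)])
cv2.imwrite("pics/crops.png",np.vstack([a,b])[:,:,::-1])
E
```

```text
(no output)
```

View pics/crops.png

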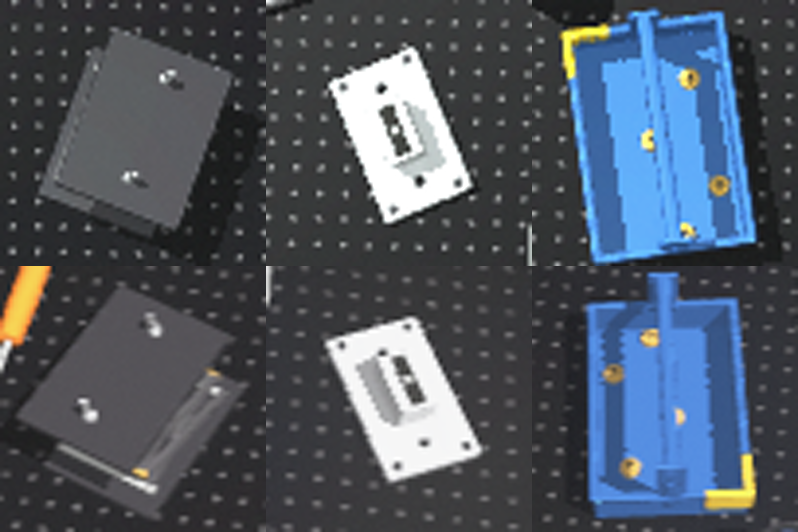

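The crop confirms it: the black jack's top has two studs, the white plate has its holes and grip block, and the tote holds four brass nuts and has a yellow corner. Next I fit poses from the edges.

```bash
cat >> h.py <<'E'
from scipy.optimize import minimize
from scipy.ndimage import map_coordinates
def rect(w,h,z): return np.array([[-w,-h,z],[w,-h,z],[w,h,z],[-w,h,z]])/np.array([2,2,1])
def edge_fit(ims,R,x0,s=1.0):
    G={}
    for c,im in ims.items():
        g=cv2.GaussianBlur(im.astype(np.float32).mean(2),(0,0),s); G[c]=(cv2.Sobel(g,cv2.CV_32F,1,0)/8,cv2.Sobel(g,cv2.CV_32F,0,1)/8)
    def cost(p):
        t=0
        for c,(gx,gy) in G.items():
            q=proj(c,place(R,*p))
            for i in range(4):
                a,b=q[i],q[(i+1)%4]; n=np.array([b[1]-a[1],a[0]-b[0]]);n/=np.hypot(*n)
                m=a+(b-a)*np.linspace(.08,.92,60)[:,None]
                d=map_coordinates(gx,m[:,::-1].T,order=1)*n[0]+map_coordinates(gy,m[:,::-1].T,order=1)*n[1]
                t-=np.sqrt(abs(np.clip(d,-30,30).mean()))
        return t
    best=None
    for dx in(-6,0,6):
        for dy in(-6,0,6):
            for da in(-3,0,3):
                r=minimize(cost,np.add(x0,[dx,dy,da]),method="Nelder-Mead",options=dict(initial_simplex=np.add(x0,[dx,dy,da])+np.array([[0,0,0],[4,0,0],[0,4,0],[0,0,3]]),xatol=.05,fatol=1e-3))
                if best is None or r.fun<best.fun: best=r
    return best.x,best.fun
E
python3 - <<'E'
from h import *
np.set_printoptions(suppress=True,precision=1)
I={c:vision.grab_frame(c) for c in("top","scene")}
s=266/68
P=lambda u,v,pts:[np.array(p)/s+[u-34,v-34] for p in pts]
J=np.array([ray("top",q,100)[:2] for q in P(350,184,[(113,28),(232,74),(180,230),(55,183)])])
st=np.array([ray("top",q,120)[:2] for q in P(350,184,[(166,76),(130,177)])])
H=np.array([ray("top",q,10)[:2] for q in P(184,188,[(381,88),(419,182)])-np.array([0,0]) ]) if 0 else np.array([ray("top",q,10)[:2] for q in P(184,188,[(381-266,88),(419-266,182)])])
print("jack corners",J,J.mean(0),"studs",st,np.hypot(*(st[0]-st[1])));print("holes",H,H.mean(0),np.hypot(*(H[0]-H[1])))
R=np.array([ray("top",q,50)[:2] for q in P(256,178,[(565-532,32),(723-532,14),(755-532,240),(597-532,260)])]);print("tote",R,R.mean(0))
ang=lambda a,b:np.degrees(np.arctan2(*(b-a)[::-1]))
for n,D,x0 in(("jack",rect(160,120,100),[*J.mean(0),ang(st[1],st[0])]),("plate",rect(150,90,10),[*H.mean(0),ang(H[1],H[0])]),("tote",rect(220,150,50),[*R.mean(0),ang(R[3],R[0])])):
    print(n,np.array(x0))
    for k in(("top",),("scene",),("top","scene")):
        x,f=edge_fit({c:I[c] for c in k},D,x0); print(k,x,f)
for c in I:  # bright stud blobs
    u0,v0=((350,184) if c=="top" else (163,192)); g=I[c].mean(2)[v0-26:v0+26,u0-26:u0+26]
    n,l,stt,ce=cv2.connectedComponentsWithStats((g>125).astype(np.uint8)); print(c,[(ce[i]+[u0-26,v0-26],stt[i,4]) for i in range(1,n)])
E
```

```text
jack corners [[ 677.  -302.7]
 [ 636.3 -414.5]
 [ 488.5 -364.8]
 [ 529.1 -248.7]] [ 582.7 -332.7] studs [[ 628.9 -346.9]
 [ 534.2 -313.4]] 100.42306161516217
holes [[602.4 316.1]
 [510.4 274.6]] [556.4 295.3] 100.98077507169457
tote [[694.7 120.4]
 [716.9 -32.3]
 [497.5 -67.6]
 [474.3  82.6]] [595.8  25.8]
jack [ 582.7 -332.7  -19.5]
('top',) [ 586.9 -328.3  -23.1] -12.521097026114576Traceback (most recent call last):
  File "<stdin>", line 15, in <module>
  File "h.py", line 32, in edge_fit
    r=minimize(cost,np.add(x0,[dx,dy,da]),method="Nelder-Mead",options=dict(initial_simplex=np.add(x0,[dx,dy,da])+np.array([[0,0,0],[4,0,0],[0,4,0],[0,0,3]]),xatol=.05,fatol=1e-3))
    res = _minimize_neldermead(fun, x0, args, callback, bounds=bounds,
                               **options)
    fxr = func(xr)
    fx = function(np.copy(x), *(wrapper_args + args))
  File "h.py", line 21, in cost
    q=proj(c,place(R,*p))
  File "h.py", line 4, in proj
    k=vision.calibration(c); T=np.linalg.inv(k["pose"]); q=np.atleast_2d(P)@T[:3,:3].T+T[:3,3]
ValueError: time passes only in moves, steps and waits
```

```bash
sed -i 's/k=vision.calibration(c)/k=cal(c)/; s/^def proj/import functools\ncal=functools.lru_cache(None)(lambda c: vision.calibration(c))\ndef proj/' h.py
python3 - <<'E'
from h import *
np.set_printoptions(suppress=True,precision=1)
I={c:vision.grab_frame(c) for c in("top","scene")}
for n,D,x0 in(("jack",rect(160,120,100),[582.7,-332.7,-19.5]),("plate",rect(150,90,10),[556,295,24.3]),("tote",rect(220,150,50),[596,26,8.7])):
    for k in(("top",),("scene",),("top","scene")):
        x,f=edge_fit({c:I[c] for c in k},D,x0); print(n,k,x,f)
for c in I:
    u0,v0=((350,184) if c=="top" else (163,192)); g=I[c].mean(2)[v0-26:v0+26,u0-26:u0+26]
    n,l,stt,ce=cv2.connectedComponentsWithStats((g>125).astype(np.uint8)); print(c,[(ce[i]+[u0-26,v0-26],stt[i,4]) for i in range(1,n)])
    for p in[(582.7,-332.7,-19.5)]: print("pred studs z115",proj(c,place([[50,0,115],[-50,0,115]],*p)))
E
```

```text
jack ('top',) [ 586.9 -328.3  -23.1] -12.524458577420459
jack ('scene',) [ 594.5 -331.   -22.7] -11.713735861952504
jack ('top', 'scene') [ 590.5 -329.4  -24.3] -22.379531902505303
plate ('top',) [558.3 296.4  24.8] -21.908902300206645
plate ('scene',) [559.5 296.7  25.1] -21.908902300206645
plate ('top', 'scene') [558.9 297.   24.2] -43.81780460041329
tote ('top',) [592.5  21.9   9.6] -18.80087482758496
tote ('scene',) [593.9  22.3   9.5] -16.7029884053091
tote ('top', 'scene') [593.1  22.1   9.5] -35.38079119859966
top [(array([348., 158.]), np.int32(1)), (array([370., 158.]), np.int32(1)), (array([332., 163.]), np.int32(1)), (array([338., 163.]), np.int32(1)), (array([370., 164.]), np.int32(1)), (array([340. , 166.5]), np.int32(2)), (array([371., 167.]), np.int32(1)), (array([358.5, 168.9]), np.int32(8)), (array([332., 176.]), np.int32(1)), (array([325., 188.]), np.int32(1)), (array([332., 188.]), np.int32(1)), (array([331., 191.]), np.int32(1)), (array([330., 193.]), np.int32(1)), (array([325., 195.]), np.int32(1)), (array([330., 195.]), np.int32(1)), (array([348.7, 194.6]), np.int32(7)), (array([325., 201.]), np.int32(1)), (array([325., 207.]), np.int32(1)), (array([338., 208.]), np.int32(1))]
pred studs z115 [[358.7 169.4]
 [349.6 195. ]]
scene [(array([137.7, 168.3]), np.int32(15)), (array([167.9, 175.8]), np.int32(15)), (array([183., 188.]), np.int32(3)), (array([180., 191.]), np.int32(1)), (array([183.5, 192.3]), np.int32(6)), (array([151.1, 197.7]), np.int32(18)), (array([156.8, 212.7]), np.int32(37)), (array([164.7, 213.1]), np.int32(7))]
pred studs z115 [[150.9 196.1]
 [167.4 174.3]]
```

```bash
sed -i 's/np.clip(d,-30,30)/d/' h.py
python3 - <<'E'
from h import *
from scipy.optimize import least_squares
np.set_printoptions(suppress=True,precision=2)
I={c:np.mean([vision.grab_frame(c).astype(float) for _ in range(3)],0) for c in("top","scene")}
def wc(g,u,v,sgn,r=4):
    u,v=int(round(u)),int(round(v)); w=g[v-r:v+r+1,u-r:u+r+1]; w=np.clip(sgn*(w-np.median(w))-15,0,None); yy,xx=np.mgrid[v-r:v+r+1,u-r:u+r+1]
    return np.array([(w*xx).sum(),(w*yy).sum()])/w.sum()
def fit(obs,x0,zfix=None):
    def f(p): return np.concatenate([(proj(c,place([[50,0,0],[-50,0,0]],p[0],p[1],p[2],p[3] if zfix is None else zfix))-o).ravel() for c,o in obs.items()])
    r=least_squares(f,x0); return r.x,r.fun
o={c:np.array([wc(I[c].mean(2),*q,1) for q in Q]) for c,Q in dict(top=[(358.5,168.9),(348.7,194.6)],scene=[(151,197.7),(168,175.8)]).items()}
print(o); print("studs",*fit(o,[583,-333,-20,115])); 
for c in o: print(c,*fit({c:o[c]},[583,-333,-20,115],115))
h={}
for c in I:
    q=proj(c,place([[50,0,10],[-50,0,10]],558,296,24.5)); h[c]=np.array([wc(I[c].mean(2),*p,-1,2) for p in q])
print(h); print("holes",*fit(h,[558,296,24,10],8))
for n,D,x0 in(("jack",rect(160,120,100),[583,-333,-20.5]),("plate",rect(150,90,10),[558,296,24.3])):
    for k in(("top",),("scene",),("top","scene")):
        x,f=edge_fit({c:I[c] for c in k},D,x0,.8); print(n,k,x,f)
E
```

```text
{'top': array([[358.17, 168.91],
       [348.6 , 194.47]]), 'scene': array([[151.21, 197.72],
       [168.03, 176.12]])}
studs [ 585.61 -331.54  -20.38  108.89] [-0.03  0.11  0.05 -0.12  0.01  0.02  0.02 -0.03]
top [ 584.64 -329.9   -20.36  115.  ] [-0.02  0.05  0.02 -0.05]
scene [ 589.15 -329.23  -20.33  115.  ] [-0.04  0.08  0.04 -0.09]
{'top': array([[179.02, 176.2 ],
       [188.68, 199.65]]), 'scene': array([[341.98, 225.69],
       [331.03, 202.89]])}
holes [559.23 297.2   24.81  10.  ] [-0.04 -0.19  0.12  0.02  0.07  0.1   0.03 -0.29]
jack ('top',) [ 586.63 -328.95  -22.81] -12.982606891601108
jack ('scene',) [ 594.45 -330.98  -22.66] -12.16106186574683
jack ('top', 'scene') [ 587.54 -328.01  -22.65] -23.510403290406792
plate ('top',) [558.19 296.77  24.75] -32.35814409328234
plate ('scene',) [560.05 296.72  24.98] -29.632867600840093
plate ('top', 'scene') [559.03 296.73  24.82] -61.68460985625429
```

>>> play_rows --moves '[{"yaw":-0.128,"tz":-0.03,"fingers":100},{"tx":0.034,"ty":-0.033},{"tx":0.034,"ty":-0.033}]'

```text
validation failed for argument at $.mo...
```

>>> play_rows --moves '[{"tx":0,"ty":0,"tz":-0.03,"yaw":-0.128,"fingers":100},{"tx":0.034,"ty":-0.033,"tz":0,"yaw":0,"fingers":100},{"tx":0.034,"ty":-0.033,"tz":0,"yaw":0,"fingers":100}]'

```text
time_s: 2.9
ee_pos: [236.8, -556.0, 284.4]
orientation: [179.9, -0.0, 24.7]
contact_force: [2.5, 0.3, -0.7]
gripper_width: 85.5
finger_force: 0.0
```

>>> play_rows --moves '[{"tx":0.034,"ty":-0.0335,"tz":0,"yaw":0,"fingers":100},{"tx":0.034,"ty":-0.0335,"tz":0,"yaw":0,"fingers":100},{"tx":0.034,"ty":-0.0335,"tz":0,"yaw":0,"fingers":100},{"tx":0.034,"ty":-0.0335,"tz":0,"yaw":0,"fingers":100},{"tx":0.034,"ty":-0.0335,"tz":0,"yaw":0,"fingers":100},{"tx":0.034,"ty":-0.0335,"tz":0,"yaw":0,"fingers":100},{"tx":0.034,"ty":-0.0335,"tz":0,"yaw":0,"fingers":100},{"tx":0.034,"ty":-0.0335,"tz":0,"yaw":0,"fingers":100},{"tx":0.034,"ty":-0.0335,"tz":0,"yaw":0,"fingers":100},{"tx":0.034,"ty":-0.0335,"tz":0,"yaw":0,"fingers":100},{"tx":0.034,"ty":-0.0335,"tz":0,"yaw":0,"fingers":100},{"tx":0.034,"ty":-0.0335,"tz":0,"yaw":0,"fingers":100},{"tx":0.034,"ty":-0.0335,"tz":0,"yaw":0,"fingers":100},{"tx":0.034,"ty":-0.0335,"tz":0,"yaw":0,"fingers":100},{"tx":0.034,"ty":-0.0335,"tz":0,"yaw":0,"fingers":100},{"tx":0.034,"ty":-0.0335,"tz":0,"yaw":0,"fingers":100},{"tx":0.034,"ty":-0.0335,"tz":0,"yaw":0,"fingers":100},{"tx":0.034,"ty":-0.0335,"tz":0,"yaw":0,"fingers":100},{"tx":0.034,"ty":-0.0335,"tz":0,"yaw":0,"fingers":100},{"tx":0.004,"ty":-0.002,"tz":0,"yaw":0,"fingers":100}]'

```text
time_s: 4.9
ee_pos: [559.7, 301.7, 282.6]
orientation: [-179.9, -0.1, 25.0]
contact_force: [0.5, -0.7, -0.3]
gripper_width: 85.5
finger_force: 0.0
```

>>> play_rows --force 60 --moves '[{"tx":-0.0025,"ty":0.004,"tz":0.045,"yaw":0,"fingers":100},{"tx":0,"ty":0,"tz":0.045,"yaw":0,"fingers":100},{"tx":0,"ty":0,"tz":0.045,"yaw":0,"fingers":100},{"tx":0,"ty":0,"tz":0.045,"yaw":0,"fingers":100},{"tx":0,"ty":0,"tz":0.035,"yaw":0,"fingers":100},{"tx":0,"ty":0,"tz":0.02,"yaw":0,"fingers":100},{"tx":0,"ty":0,"tz":0.01,"yaw":0,"fingers":100},{"tx":0,"ty":0,"tz":0,"yaw":0,"fingers":100}]'

```text
time_s: 5.7
ee_pos: [557.2, 291.2, 36.8]
orientation: [180.0, 0.2, 24.8]
contact_force: [-0.0, 1.0, -0.2]
gripper_width: 85.3
finger_force: 0.0
```

>>> play_rows --moves '[{"tx":0,"ty":0,"tz":0,"yaw":0,"fingers":20},{"tx":0,"ty":0,"tz":0,"yaw":0,"fingers":20},{"tx":0,"ty":0,"tz":0,"yaw":0,"fingers":20},{"tx":0,"ty":0,"tz":0,"yaw":0,"fingers":20},{"tx":0,"ty":0,"tz":0,"yaw":0,"fingers":20},{"tx":0,"ty":0,"tz":0,"yaw":0,"fingers":20},{"tx":0,"ty":0,"tz":0,"yaw":0,"fingers":20},{"tx":0,"ty":0,"tz":0,"yaw":0,"fingers":20}]'

```text
time_s: 6.5
ee_pos: [559.7, 293.5, 40.7]
orientation: [-179.9, -0.2, 24.8]
contact_force: [-1.0, 2.8, 5.7]
gripper_width: 34.7
finger_force: 63.8
```

>>> play_rows --moves '[{"tx":0,"ty":0,"tz":-0.01,"yaw":0,"fingers":20},{"tx":0,"ty":0,"tz":-0.03,"yaw":0,"fingers":20},{"tx":0,"ty":0,"tz":-0.045,"yaw":0,"fingers":20},{"tx":0,"ty":0,"tz":-0.045,"yaw":0,"fingers":20},{"tx":0,"ty":0,"tz":-0.045,"yaw":0,"fingers":20},{"tx":0,"ty":0,"tz":-0.03,"yaw":0,"fingers":20},{"tx":0,"ty":0,"tz":0,"yaw":0,"fingers":20},{"tx":0,"ty":0,"tz":0,"yaw":0,"fingers":20}]'

```text
time_s: 7.3
ee_pos: [557.8, 291.8, 242.7]
orientation: [180.0, 0.0, 24.8]
contact_force: [-0.9, 0.1, -5.1]
gripper_width: 34.9
finger_force: 62.6
```

Run:
```python
from h import *
np.set_printoptions(suppress=True,precision=1)
for i in range(4):
    o=observe(); print(o["ee_pos"],o["orientation"],o["contact_force"],o["gripper_width"],o["finger_force"]); vision.grab_frame("top")
```

```text
[557.8 291.8 242.7] [180.    0.   24.8] [-0.9  0.1 -5.1] 34.87308459758421 62.55552291870117
[556.8 291.3 240.7] [180.    0.2  24.8] [-0.7 -0.6 -4.9] 34.479892360791865 62.52081513404846
[556.3 291.1 239.6] [180.    0.4  24.8] [ 0.4  0.2 -4.7] 34.61290761194379 62.50740051269531
[556.3 291.1 239.3] [180.    0.4  24.8] [-0.3 -0.  -4.4] 34.499143019743975 62.504643201828
```

>>> play_rows --moves '[{"tx":0,"ty":0,"tz":0,"yaw":0.09,"fingers":20},{"tx":0,"ty":0,"tz":0,"yaw":0.14,"fingers":20},{"tx":0,"ty":0,"tz":0,"yaw":0.14,"fingers":20},{"tx":0,"ty":0,"tz":0,"yaw":0.14,"fingers":20},{"tx":0,"ty":0,"tz":0,"yaw":0.14,"fingers":20},{"tx":0,"ty":0,"tz":0,"yaw":0.139,"fingers":20},{"tx":0.009,"ty":0.021,"tz":0,"yaw":0,"fingers":20},{"tx":0.017,"ty":0.041,"tz":0,"yaw":0,"fingers":20},{"tx":0.017,"ty":0.041,"tz":0,"yaw":0,"fingers":20},{"tx":0.017,"ty":0.041,"tz":0,"yaw":0,"fingers":20},{"tx":0.017,"ty":0.041,"tz":0,"yaw":0,"fingers":20},{"tx":0.017,"ty":0.041,"tz":0,"yaw":0,"fingers":20},{"tx":0.017,"ty":0.041,"tz":0,"yaw":0,"fingers":20},{"tx":0.017,"ty":0.041,"tz":0,"yaw":0,"fingers":20},{"tx":0.017,"ty":0.041,"tz":0,"yaw":0,"fingers":20},{"tx":0.017,"ty":0.041,"tz":0,"yaw":0,"fingers":20},{"tx":0.017,"ty":0.041,"tz":0,"yaw":0,"fingers":20},{"tx":0.017,"ty":0.041,"tz":0,"yaw":0,"fingers":20},{"tx":0.017,"ty":0.041,"tz":0,"yaw":0,"fingers":20},{"tx":0.017,"ty":0.041,"tz":0,"yaw":0,"fingers":20}]'

```text
time_s: 9.5
ee_pos: [579.6, -308.6, 240.6]
orientation: [-180.0, 0.2, -20.4]
contact_force: [0.7, -0.5, -4.7]
gripper_width: 34.8
finger_force: 62.5
```

>>> play_rows --moves '[{"tx":0.01,"ty":0.02,"tz":0,"yaw":0,"fingers":20},{"tx":0,"ty":0,"tz":0,"yaw":0,"fingers":20},{"tx":0,"ty":0,"tz":0,"yaw":0,"fingers":20}]'

```text
time_s: 9.8
ee_pos: [582.3, -329.1, 241.2]
orientation: [-179.9, 0.2, -20.5]
contact_force: [-0.3, 0.6, -4.1]
gripper_width: 34.7
finger_force: 62.4
```

Run:
```python
from h import *
np.set_printoptions(suppress=True,precision=1)
W=[]
for c,u,v in(("top",355,180),("scene",158,180)):
    im=vision.grab_frame(c); r=50; W.append(cv2.resize(im[v-r:v+r,u-r:u+r],(400,400),interpolation=cv2.INTER_CUBIC))
    np.save(f"{c}.npy",im)
    for z in range(1):
        o=observe(); print(o["ee_pos"],o["orientation"])
cv2.imwrite("pics/over.png",np.hstack(W)[:,:,::-1])
```

```text
[ 582.5 -328.3  241.6] [-179.9    0.2  -20.4]
[ 582.8 -328.   242. ] [-179.9    0.1  -20.4]
```

View pics/over.png

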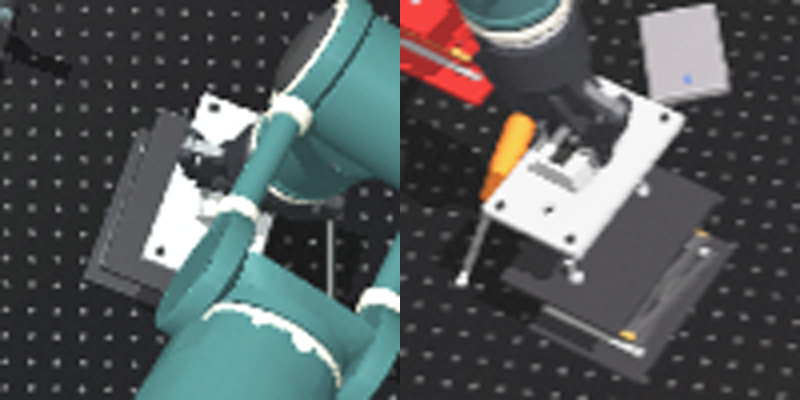

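The plate is held level above the black jack: plate corners at crop (485,208), (580,255), (685,115), stud tip at (575,275). I'll descend and measure closer.

>>> play_rows --moves '[{"tx":0,"ty":0,"tz":0.02,"yaw":0,"fingers":20},{"tx":0,"ty":0,"tz":0.02,"yaw":0,"fingers":20},{"tx":0,"ty":0,"tz":0.02,"yaw":0,"fingers":20},{"tx":0,"ty":0,"tz":0,"yaw":0,"fingers":20},{"tx":0,"ty":0,"tz":0,"yaw":0,"fingers":20},{"tx":0,"ty":0,"tz":0,"yaw":0,"fingers":20},{"tx":0,"ty":0,"tz":0,"yaw":0,"fingers":20}]'

```text
time_s: 10.6
ee_pos: [584.1, -329.8, 185.3]
orientation: [180.0, -0.2, -20.4]
contact_force: [0.4, 0.2, -3.6]
gripper_width: 34.7
finger_force: 62.3
```

Run:
```python
from h import *
np.set_printoptions(suppress=True,precision=1)
I={};es=[]
for c in("top","scene"):
    im=0
    for i in range(3): im=im+vision.grab_frame(c).astype(float)/3; es.append(observe()["ee_pos"])
    I[c]=im
e=np.mean(es,0); print(e,observe()["orientation"])
for zt in(145,149,153):
  for k in(("top",),("scene",),("top","scene")):
    x,f=edge_fit({c:I[c] for c in k},rect(150,90,zt),[585,-331,-20.4],.8); print(zt,k,x,f)
W=[]
for c,u,v in(("top",355,180),("scene",158,180)):
    r=40; im=cv2.resize(I[c].astype(np.uint8)[v-r:v+r,u-r:u+r],(400,400),interpolation=cv2.INTER_CUBIC)
    q=(proj(c,place(rect(150,90,149),*x))-[u-r-.5,v-r-.5])*5
    cv2.polylines(im,[np.int32(q)],True,(255,0,0),1); W.append(im)
cv2.imwrite("pics/over2.png",np.hstack(W)[:,:,::-1])
```

```text
[ 583.5 -329.8  184.3] [180.   -0.  -20.4]
145 ('top',) [ 586.9 -331.6  -18.8] -18.031566453620478
145 ('scene',) [ 581.7 -331.1  -22.3] -26.032260433451896
145 ('top', 'scene') [ 583.1 -331.7  -22.4] -42.598142332699695
149 ('top',) [ 586.1 -330.5  -18.9] -18.16518325895259
149 ('scene',) [ 584.  -329.6  -22.2] -26.437032891582497
149 ('top', 'scene') [ 584.2 -330.4  -21.3] -44.19350552442498
153 ('top',) [ 584.9 -329.4  -19.7] -18.300648814102395
153 ('scene',) [ 586.5 -328.1  -22.1] -26.81583973400513
153 ('top', 'scene') [ 585.4 -329.3  -20.2] -44.424327468094845
```

View pics/over2.png

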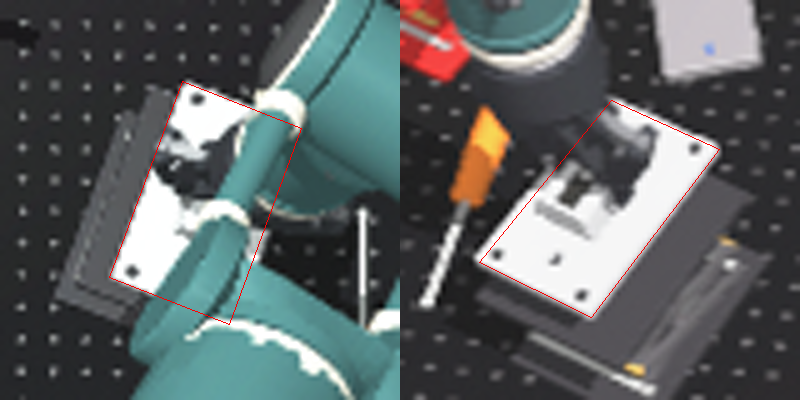

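>>> play_rows --moves '[{"tx":0,"ty":0.001,"tz":0.006,"yaw":0,"fingers":20},{"tx":0,"ty":0,"tz":0.006,"yaw":0,"fingers":20},{"tx":0,"ty":0,"tz":0.003,"yaw":0,"fingers":20},{"tx":0,"ty":0,"tz":0.003,"yaw":0,"fingers":20},{"tx":0,"ty":0,"tz":0.003,"yaw":0,"fingers":20},{"tx":0,"ty":0,"tz":0,"yaw":0,"fingers":20},{"tx":0,"ty":0,"tz":0,"yaw":0,"fingers":20}]'

```text
time_s: 11.6
ee_pos: [582.7, -330.5, 162.2]
orientation: [-180.0, 0.0, -20.4]
contact_force: [0.9, 0.5, -4.0]
gripper_width: 34.7
finger_force: 62.4
```

>>> play_rows --moves '[{"tx":0,"ty":0,"tz":0.003,"yaw":0,"fingers":20},{"tx":0,"ty":0,"tz":0.003,"yaw":0,"fingers":20},{"tx":0,"ty":0,"tz":0.003,"yaw":0,"fingers":20},{"tx":0,"ty":0,"tz":0,"yaw":0,"fingers":20},{"tx":0,"ty":0,"tz":0,"yaw":0,"fingers":20}]'

```text
time_s: 12.1
ee_pos: [582.6, -330.4, 153.0]
orientation: [-180.0, 0.0, -20.4]
contact_force: [-0.1, -0.3, -4.5]
gripper_width: 34.7
finger_force: 62.4
```

>>> play_rows --moves '[{"tx":0,"ty":0,"tz":0.002,"yaw":0,"fingers":20},{"tx":0,"ty":0,"tz":0.002,"yaw":0,"fingers":20},{"tx":0,"ty":0,"tz":0.002,"yaw":0,"fingers":20},{"tx":0,"ty":0,"tz":0,"yaw":0,"fingers":20},{"tx":0,"ty":0,"tz":0,"yaw":0,"fingers":20}]'

```text
time_s: 12.6
ee_pos: [583.3, -330.7, 147.4]
orientation: [180.0, -0.1, -20.4]
contact_force: [2.2, -0.9, -5.3]
gripper_width: 34.8
finger_force: 62.5
```

>>> play_rows --moves '[{"tx":0,"ty":0,"tz":0.002,"yaw":0,"fingers":20},{"tx":0,"ty":0,"tz":0.002,"yaw":0,"fingers":20},{"tx":0,"ty":0,"tz":0,"yaw":0,"fingers":20},{"tx":0,"ty":0,"tz":0,"yaw":0,"fingers":20}]'

```text
time_s: 13.0
ee_pos: [583.4, -330.8, 143.6]
orientation: [180.0, -0.1, -20.4]
contact_force: [3.8, -1.1, -3.8]
gripper_width: 35.2
finger_force: 62.6
```

>>> play_rows --moves '[{"tx":0.0005,"ty":0,"tz":0.002,"yaw":0,"fingers":20},{"tx":0,"ty":0,"tz":0.0015,"yaw":0,"fingers":20},{"tx":0,"ty":0,"tz":0,"yaw":0,"fingers":20},{"tx":0,"ty":0,"tz":0,"yaw":0,"fingers":20}]'

```text
time_s: 13.4
ee_pos: [583.5, -330.8, 140.7]
orientation: [180.0, -0.1, -20.4]
contact_force: [0.3, -0.8, 4.0]
gripper_width: 35.3
finger_force: 63.5
```

>>> play_rows --moves '[{"tx":0,"ty":0,"tz":0.001,"yaw":0,"fingers":20},{"tx":0,"ty":0,"tz":0,"yaw":0,"fingers":20},{"tx":0,"ty":0,"tz":0,"yaw":0,"fingers":20}]'

```text
time_s: 13.7
ee_pos: [583.5, -330.8, 140.7]
orientation: [180.0, -0.1, -20.4]
contact_force: [-1.0, 0.5, 7.6]
gripper_width: 34.4
finger_force: 64.1
```

Seated (height stopped, force rising). Release and rise.

>>> play_rows --moves '[{"tx":0,"ty":0,"tz":0,"yaw":0,"fingers":60},{"tx":0,"ty":0,"tz":0,"yaw":0,"fingers":80},{"tx":0,"ty":0,"tz":0,"yaw":0,"fingers":100},{"tx":0,"ty":0,"tz":0,"yaw":0,"fingers":100},{"tx":0,"ty":0,"tz":-0.005,"yaw":0,"fingers":100},{"tx":0,"ty":0,"tz":-0.02,"yaw":0,"fingers":100},{"tx":0,"ty":0,"tz":-0.04,"yaw":0,"fingers":100},{"tx":0,"ty":0,"tz":-0.04,"yaw":0,"fingers":100},{"tx":0,"ty":0,"tz":-0.02,"yaw":0,"fingers":100}]'

```text
time_s: 14.6
ee_pos: [584.6, -331.6, 268.9]
orientation: [179.9, -0.3, -20.4]
contact_force: [0.2, 0.5, 0.2]
gripper_width: 85.5
finger_force: 0.0
```

>>> play_rows --moves '[{"tx":0,"ty":0,"tz":0,"yaw":-0.12,"fingers":100},{"tx":0,"ty":0,"tz":0,"yaw":-0.135,"fingers":100},{"tx":0,"ty":0,"tz":0,"yaw":-0.135,"fingers":100},{"tx":0,"ty":0,"tz":0,"yaw":-0.132,"fingers":100},{"tx":0.008,"ty":-0.0434,"tz":0,"yaw":0,"fingers":100},{"tx":0.008,"ty":-0.0434,"tz":0,"yaw":0,"fingers":100},{"tx":0.008,"ty":-0.0434,"tz":0,"yaw":0,"fingers":100},{"tx":0.008,"ty":-0.0434,"tz":0,"yaw":0,"fingers":100},{"tx":0.008,"ty":-0.0434,"tz":0,"yaw":0,"fingers":100},{"tx":0.008,"ty":-0.0434,"tz":0,"yaw":0,"fingers":100},{"tx":0.008,"ty":-0.0434,"tz":0,"yaw":0,"fingers":100},{"tx":0.009,"ty":-0.0434,"tz":0,"yaw":0,"fingers":100},{"tx":0,"ty":0,"tz":0,"yaw":0,"fingers":100},{"tx":0,"ty":0,"tz":0,"yaw":0,"fingers":100}]'

```text
time_s: 16.0
ee_pos: [589.9, 23.5, 264.1]
orientation: [180.0, -0.0, 9.7]
contact_force: [-0.1, -0.4, 0.4]
gripper_width: 85.3
finger_force: 0.0
```

Run:
```python
from h import *
np.set_printoptions(suppress=True,precision=1)
I={c:vision.grab_frame(c) for c in("top","scene")}
print(observe()["ee_pos"],observe()["orientation"],observe()["joint_positions"])
for k in(("top",),("scene",),("top","scene")):
    print(edge_fit({c:I[c] for c in k},rect(150,90,110),[585.5,-331.5,-20.4],.8))
W=[]
for c,u,v in(("top",350,184),("scene",163,190)):
    r=34; W.append(cv2.resize(I[c][v-r:v+r,u-r:u+r],(400,400),interpolation=cv2.INTER_CUBIC))
cv2.imwrite("pics/placed.png",np.hstack(W)[:,:,::-1])
```

```text
[590.   21.7 263.9] [180.    0.    9.5] [ -0.3   5.6 101.9  -0.   72.5  80.2]
(array([ 583.8, -331.4,  -20.5]), np.float64(-31.406793369068474))
(array([ 586.1, -330.8,  -20.5]), np.float64(-28.21138075510163))
(array([ 584.8, -331.2,  -20.5]), np.float64(-59.047538254243676))
```

View pics/placed.png

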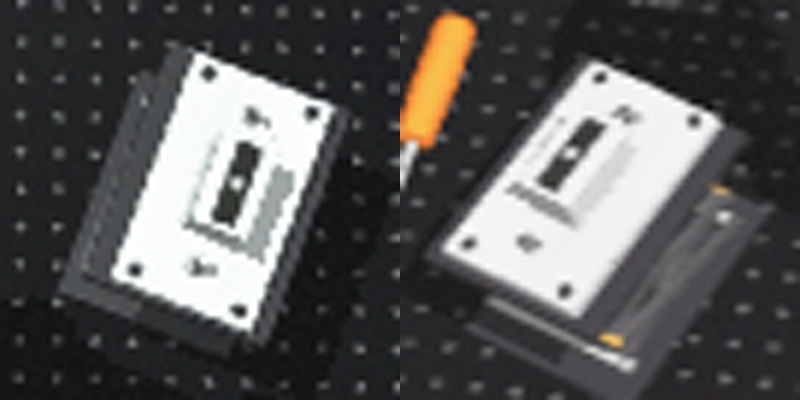

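The plate sits on the jack with both stud ends showing in its holes (crop (257,115), (200,267)). Now I grasp the tote's handle.

>>> play_rows --force 110 --moves '[{"tx":0.003,"ty":0,"tz":0.04,"yaw":0,"fingers":100},{"tx":0,"ty":0,"tz":0.04,"yaw":0,"fingers":100},{"tx":0,"ty":0,"tz":0.04,"yaw":0,"fingers":100},{"tx":0,"ty":0,"tz":0.025,"yaw":0,"fingers":100},{"tx":0,"ty":0,"tz":0.015,"yaw":0,"fingers":100},{"tx":0,"ty":0,"tz":0,"yaw":0,"fingers":50},{"tx":0,"ty":0,"tz":0,"yaw":0,"fingers":0},{"tx":0,"ty":0,"tz":0,"yaw":0,"fingers":0},{"tx":0,"ty":0,"tz":0,"yaw":0,"fingers":0},{"tx":0,"ty":0,"tz":0,"yaw":0,"fingers":0},{"tx":0,"ty":0,"tz":0,"yaw":0,"fingers":0},{"tx":0,"ty":0,"tz":0,"yaw":0,"fingers":0},{"tx":0,"ty":0,"tz":0,"yaw":0,"fingers":0}]'

```text
time_s: 17.4
ee_pos: [594.1, 23.2, 105.6]
orientation: [180.0, -0.2, 9.5]
contact_force: [-1.0, 0.2, 6.5]
gripper_width: 12.4
finger_force: 108.1
```

>>> play_rows --moves '[{"tx":0,"ty":0,"tz":-0.005,"yaw":0,"fingers":0},{"tx":0,"ty":0,"tz":-0.015,"yaw":0,"fingers":0},{"tx":0,"ty":0,"tz":-0.03,"yaw":0,"fingers":0},{"tx":0,"ty":0,"tz":-0.03,"yaw":0,"fingers":0},{"tx":0,"ty":0,"tz":-0.03,"yaw":0,"fingers":0},{"tx":0,"ty":0,"tz":-0.03,"yaw":0,"fingers":0},{"tx":0,"ty":0,"tz":-0.03,"yaw":0,"fingers":0},{"tx":0,"ty":0,"tz":-0.03,"yaw":0,"fingers":0},{"tx":0,"ty":0,"tz":-0.03,"yaw":0,"fingers":0},{"tx":0,"ty":0,"tz":-0.03,"yaw":0,"fingers":0},{"tx":0,"ty":0,"tz":-0.015,"yaw":0,"fingers":0},{"tx":0,"ty":0,"tz":0,"yaw":0,"fingers":0},{"tx":0,"ty":0,"tz":0,"yaw":0,"fingers":0}]'

```text
time_s: 18.7
ee_pos: [592.5, 23.0, 377.8]
orientation: [-180.0, 0.1, 9.5]
contact_force: [-0.1, -0.9, -2.5]
gripper_width: 12.2
finger_force: 107.5
```

Run:
```python
from h import *
np.set_printoptions(suppress=True,precision=1)
W=[vision.grab_frame(c) for c in("top","scene")]
o=observe();print(o["ee_pos"],o["joint_positions"],o["contact_force"],o["moment"])
cv2.imwrite("pics/lift.png",np.hstack([cv2.resize(W[0][60:260,150:350],(400,400)),cv2.resize(W[1][100:300,150:350],(400,400))])[:,:,::-1])
```

```text
[592.   23.  376.1] [-0.2  3.4 92.6  0.  84.2 80.3] [ 0.9  0.2 -2.7] [ 0.1  0.  -0. ]
```

View pics/lift.png

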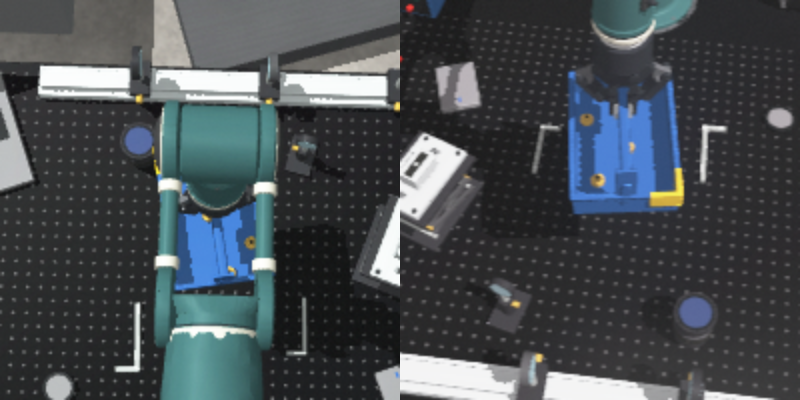

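>>> play_rows --moves '[{"tx":0,"ty":0,"tz":0,"yaw":-0.06,"fingers":0},{"tx":0,"ty":0,"tz":0,"yaw":-0.12,"fingers":0},{"tx":0,"ty":0,"tz":0,"yaw":-0.14,"fingers":0},{"tx":0,"ty":0,"tz":0,"yaw":-0.14,"fingers":0},{"tx":0,"ty":0,"tz":0,"yaw":-0.14,"fingers":0},{"tx":0,"ty":0,"tz":0,"yaw":-0.14,"fingers":0},{"tx":0,"ty":0,"tz":0,"yaw":-0.14,"fingers":0},{"tx":0,"ty":0,"tz":0,"yaw":-0.14,"fingers":0},{"tx":0,"ty":0,"tz":0,"yaw":-0.14,"fingers":0},{"tx":0,"ty":0,"tz":0,"yaw":-0.14,"fingers":0},{"tx":0,"ty":0,"tz":0,"yaw":-0.14,"fingers":0},{"tx":0,"ty":0,"tz":0,"yaw":-0.14,"fingers":0},{"tx":0,"ty":0,"tz":0,"yaw":-0.14,"fingers":0},{"tx":0,"ty":0,"tz":0,"yaw":-0.14,"fingers":0},{"tx":0,"ty":0,"tz":0,"yaw":-0.14,"fingers":0},{"tx":0,"ty":0,"tz":0,"yaw":-0.14,"fingers":0},{"tx":0,"ty":0,"tz":0,"yaw":-0.14,"fingers":0},{"tx":0,"ty":0,"tz":0,"yaw":0,"fingers":0}]'

```text
time_s: 20.6
ee_pos: [592.2, 23.0, 376.4]
orientation: [-179.9, -0.2, 140.2]
contact_force: [1.0, 0.3, -3.2]
gripper_width: 12.2
finger_force: 107.5
```

>>> play_rows --moves '[{"tx":-0.012,"ty":0.01,"tz":0,"yaw":0,"fingers":0},{"tx":-0.0307,"ty":0.0256,"tz":0,"yaw":0,"fingers":0},{"tx":-0.0307,"ty":0.0256,"tz":0,"yaw":0,"fingers":0},{"tx":-0.0307,"ty":0.0256,"tz":0,"yaw":0,"fingers":0},{"tx":-0.0307,"ty":0.0256,"tz":0,"yaw":0,"fingers":0},{"tx":-0.0307,"ty":0.0256,"tz":0,"yaw":0,"fingers":0},{"tx":-0.0307,"ty":0.0256,"tz":0,"yaw":0,"fingers":0},{"tx":-0.0307,"ty":0.0256,"tz":0,"yaw":0,"fingers":0},{"tx":-0.015,"ty":0.0125,"tz":0,"yaw":0,"fingers":0}]'

```text
time_s: 21.5
ee_pos: [910.0, 22.6, 373.6]
orientation: [-179.8, -0.2, 139.9]
contact_force: [-0.2, -0.2, -3.6]
gripper_width: 12.2
finger_force: 107.8
```

```bash
python3 -c "
from h import *
o=observe();print(o['ee_pos'],o['orientation'],o['joint_positions'])"
```

```text
[910.04786667  22.63405235 373.55941386] [-179.84332997   -0.18223191  139.90557408] [-1.41564893e-01  4.31214949e+01  3.92531058e+01 -3.10721296e-03
  9.78656999e+01 -5.00478069e+01]
```

>>> play_rows --moves '[{"tx":-0.0154,"ty":0.0128,"tz":0,"yaw":0,"fingers":0},{"tx":-0.0154,"ty":0.0128,"tz":0,"yaw":0,"fingers":0},{"tx":-0.0154,"ty":0.0128,"tz":0,"yaw":0,"fingers":0},{"tx":-0.0154,"ty":0.0128,"tz":0,"yaw":0,"fingers":0},{"tx":-0.0154,"ty":0.0128,"tz":0,"yaw":0,"fingers":0}]'

```text
time_s: 22.0
ee_pos: [979.5, 21.8, 359.7]
orientation: [179.2, 0.9, 140.0]
contact_force: [-0.5, -0.7, -2.6]
gripper_width: 12.2
finger_force: 109.7
```

```bash
python3 -c "
from h import *
o=observe();print(o['ee_pos'],o['orientation'],o['joint_positions'])"
```

```text
[979.4916895   21.80438845 359.69834459] [179.18333359   0.91870484 139.99761324] [-1.94136943e-01  5.64185030e+01  1.80433611e+01  4.05028993e-02
  1.04309570e+02 -5.01878663e+01]
```

>>> play_rows --moves '[{"tx":-0.0154,"ty":0.0128,"tz":0,"yaw":0,"fingers":0},{"tx":-0.0154,"ty":0.0128,"tz":0,"yaw":0,"fingers":0},{"tx":-0.0154,"ty":0.0128,"tz":0,"yaw":0,"fingers":0},{"tx":-0.0154,"ty":0.0128,"tz":0,"yaw":0,"fingers":0},{"tx":-0.0154,"ty":0.0128,"tz":0,"yaw":0,"fingers":0}]'

```text
time_s: 22.5
ee_pos: [1011.3, 20.2, 343.0]
orientation: [176.5, 4.0, 140.0]
contact_force: [0.3, 0.5, -2.4]
gripper_width: 12.0
finger_force: 109.7
```

```bash
python3 -c "
from h import *
o=observe();print(o['ee_pos'],o['orientation'],o['joint_positions'])"
```

```text
[1011.28415736   20.18192751  342.95389221] [176.46442112   4.04857308 139.99879094] [ -0.31260544  57.61080309  17.81071467   0.14241998  99.20716588
 -50.40701922]
```

The reach limit tilts the tool outwards and the tilt adds up, with the yellow corner facing the base and going down, as I wanted. I'll keep going.

>>> play_rows --moves '[{"tx":-0.0154,"ty":0.0128,"tz":0,"yaw":0,"fingers":0},{"tx":-0.0154,"ty":0.0128,"tz":0,"yaw":0,"fingers":0},{"tx":-0.0154,"ty":0.0128,"tz":0,"yaw":0,"fingers":0},{"tx":-0.0154,"ty":0.0128,"tz":0,"yaw":0,"fingers":0},{"tx":-0.0154,"ty":0.0128,"tz":0,"yaw":0,"fingers":0},{"tx":-0.0154,"ty":0.0128,"tz":0,"yaw":0,"fingers":0},{"tx":-0.0154,"ty":0.0128,"tz":0,"yaw":0,"fingers":0},{"tx":-0.0154,"ty":0.0128,"tz":0,"yaw":0,"fingers":0},{"tx":-0.0154,"ty":0.0128,"tz":0,"yaw":0,"fingers":0},{"tx":-0.0154,"ty":0.0128,"tz":0,"yaw":0,"fingers":0}]'

```text
time_s: 23.5
ee_pos: [1067.8, 17.2, 315.4]
orientation: [171.4, 9.8, 139.4]
contact_force: [0.2, 0.5, -3.0]
gripper_width: 12.7
finger_force: 109.7
```

```bash
python3 -c "
from h import *
o=observe();print(o['ee_pos'],o['orientation'],o['joint_positions'],o['contact_force'])"
```

```text
[1067.81879875   17.16589908  315.35167427] [171.40429839   9.76498098 139.39205668] [ -0.52649344  59.5773959   17.87259705   0.36543729  89.57342713
 -50.61534685] [ 0.23998145  0.45057112 -2.98751659]
```

>>> play_rows --moves '[{"tx":-0.0154,"ty":0.0128,"tz":-0.01,"yaw":0,"fingers":0},{"tx":-0.0154,"ty":0.0128,"tz":-0.01,"yaw":0,"fingers":0},{"tx":-0.0154,"ty":0.0128,"tz":-0.01,"yaw":0,"fingers":0},{"tx":-0.0154,"ty":0.0128,"tz":-0.01,"yaw":0,"fingers":0},{"tx":-0.0154,"ty":0.0128,"tz":-0.01,"yaw":0,"fingers":0},{"tx":-0.0154,"ty":0.0128,"tz":-0.01,"yaw":0,"fingers":0},{"tx":-0.0154,"ty":0.0128,"tz":-0.01,"yaw":0,"fingers":0},{"tx":-0.0154,"ty":0.0128,"tz":-0.01,"yaw":0,"fingers":0},{"tx":-0.0154,"ty":0.0128,"tz":-0.01,"yaw":0,"fingers":0},{"tx":-0.0154,"ty":0.0128,"tz":-0.01,"yaw":0,"fingers":0}]'

```text
time_s: 24.5
ee_pos: [1081.2, 13.9, 405.2]
orientation: [165.6, 16.0, 138.1]
contact_force: [-0.4, 0.2, -1.9]
gripper_width: 11.9
finger_force: 109.7
```

```bash
python3 -c "
from h import *
o=observe();print(o['ee_pos'],o['orientation'],o['joint_positions'],o['contact_force'])"
```

```text
[1081.20163418   13.91189329  405.22269273] [165.6110337   16.02810984 138.08991261] [ -0.77628063  55.14370625  17.87516415   0.64561013  85.57822945
 -50.83066188] [-0.44612182  0.24710857 -1.868715  ]
```

>>> play_rows --moves '[{"tx":-0.0154,"ty":0.0128,"tz":-0.004,"yaw":0,"fingers":0},{"tx":-0.0154,"ty":0.0128,"tz":-0.004,"yaw":0,"fingers":0},{"tx":-0.0154,"ty":0.0128,"tz":-0.004,"yaw":0,"fingers":0},{"tx":-0.0154,"ty":0.0128,"tz":-0.004,"yaw":0,"fingers":0},{"tx":-0.0154,"ty":0.0128,"tz":-0.004,"yaw":0,"fingers":0},{"tx":-0.0154,"ty":0.0128,"tz":-0.004,"yaw":0,"fingers":0},{"tx":-0.0154,"ty":0.0128,"tz":-0.004,"yaw":0,"fingers":0},{"tx":-0.0154,"ty":0.0128,"tz":-0.004,"yaw":0,"fingers":0},{"tx":-0.0154,"ty":0.0128,"tz":-0.004,"yaw":0,"fingers":0},{"tx":-0.0154,"ty":0.0128,"tz":-0.004,"yaw":0,"fingers":0},{"tx":-0.0154,"ty":0.0128,"tz":-0.004,"yaw":0,"fingers":0},{"tx":-0.0154,"ty":0.0128,"tz":-0.004,"yaw":0,"fingers":0},{"tx":-0.0154,"ty":0.0128,"tz":-0.004,"yaw":0,"fingers":0},{"tx":-0.0154,"ty":0.0128,"tz":-0.004,"yaw":0,"fingers":0}]'

```text
time_s: 25.9
ee_pos: [1113.6, 10.4, 483.1]
orientation: [157.3, 24.2, 135.2]
contact_force: [0.0, -0.1, -2.7]
gripper_width: 12.3
finger_force: 109.6
```

```bash
python3 -c "
from h import *
from scipy.spatial.transform import Rotation as R
o=observe();print(o['ee_pos'],o['orientation'],o['joint_positions'],o['contact_force']);print(R.from_euler('xyz',o['orientation'],degrees=True).as_matrix())"
```

```text
[1113.55869035   10.40168631  483.06817008] [157.27591656  24.1530889  135.1891322 ] [ -1.04647258  52.20576745  17.87145337   1.05288552  77.25151583
 -51.0905658 ] [ 0.03275315 -0.11947222 -2.71597061]
[[-0.64732971  0.5379265   0.53999937]
 [ 0.64307011  0.76576488  0.00806143]
 [-0.4091761   0.35247586 -0.84162681]]
```

>>> play_rows --moves '[{"tx":-0.0154,"ty":0.0128,"tz":0,"yaw":0,"fingers":0},{"tx":-0.0154,"ty":0.0128,"tz":0,"yaw":0,"fingers":0},{"tx":-0.0154,"ty":0.0128,"tz":0,"yaw":0,"fingers":0},{"tx":-0.0154,"ty":0.0128,"tz":0,"yaw":0,"fingers":0},{"tx":-0.0154,"ty":0.0128,"tz":0,"yaw":0,"fingers":0},{"tx":0,"ty":0,"tz":0,"yaw":0,"fingers":0},{"tx":0,"ty":0,"tz":0,"yaw":0,"fingers":0},{"tx":0,"ty":0,"tz":0,"yaw":0,"fingers":0},{"tx":0,"ty":0,"tz":0,"yaw":0,"fingers":0},{"tx":0,"ty":0,"tz":0,"yaw":0,"fingers":0},{"tx":0,"ty":0,"tz":0,"yaw":0,"fingers":0},{"tx":0,"ty":0,"tz":0,"yaw":0,"fingers":0},{"tx":0,"ty":0,"tz":0,"yaw":0,"fingers":0}]'

```text
time_s: 27.2
ee_pos: [1128.6, 9.4, 502.0]
orientation: [154.1, 26.9, 133.8]
contact_force: [0.5, -1.0, -3.2]
gripper_width: 12.4
finger_force: 109.6
```

Run:
```python
from h import *
from scipy.spatial.transform import Rotation as R
np.set_printoptions(suppress=True,precision=2)
W={c:vision.grab_frame(c) for c in("top","scene")}
o=observe(); M=R.from_euler('xyz',o['orientation'],degrees=True).as_matrix();print(o['ee_pos'],o['qd'],o['gripper_width'],o['finger_force']);print(M[2])
t=[]
for c in W:
    # predicted corner: tote origin = grasp point + 100 mm along tool z
    p=o['ee_pos']+M@np.array([106,-71,3+100-4.]); print(c,"corner pred",p,proj(c,p),[(round(x["confidence"],2),x["uv"]) for x in vision.tip_of(c,"tote_corner")[:2]])
    u,v=proj(c,o['ee_pos']+M@np.array([0,0,100.]))[0].astype(int); r=75
    u=np.clip(u,r,512-r);v=np.clip(v,r,384-r); t.append(cv2.resize(W[c][v-r:v+r,u-r:u+r],(400,400),interpolation=cv2.INTER_CUBIC))
cv2.imwrite("pics/tilt.png",np.hstack(t)[:,:,::-1])
```

```text
[1128.58    9.32  502.07] [ 0.02  0.    0.04 -0.18 -0.    0.33] 11.887619220115399 109.62494015693665
[-0.45  0.39 -0.8 ]
top corner pred [1085.78   24.02  347.05] [[260.23  10.32]] [(0.59, [255.0, 14.5]), (0.58, [349.8, 254.4])]
scene corner pred [1085.78   24.02  347.05] [[233.94 337.82]] [(0.93, [233.2, 339.2]), (0.16, [298.0, 264.5])]
```

View pics/tilt.png

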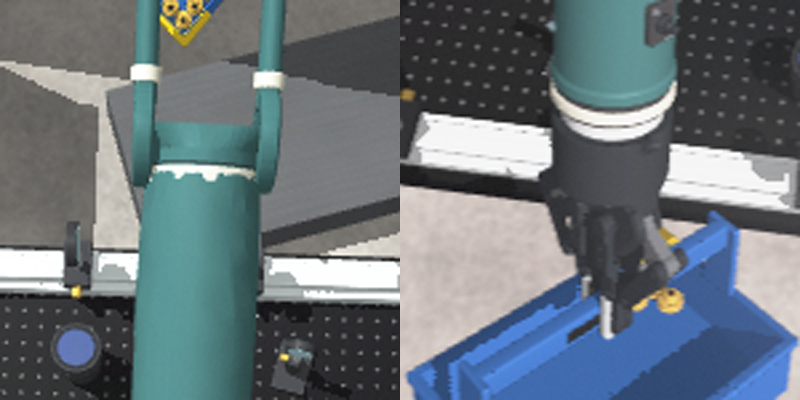

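Run:
```python
from h import *
from scipy.spatial.transform import Rotation as R
np.set_printoptions(suppress=True,precision=1)
o=observe(); M=R.from_euler('xyz',o['orientation'],degrees=True).as_matrix(); A=M@np.diag([1,-1,-1]); O=o['ee_pos']+M@[0,0,103.]
for c in("top","scene"):
    im=vision.grab_frame(c).astype(int)
    k=cal(c); 
    def tofloor(uv,h=10):
        d=A.T@(k["pose"][:3,:3]@[(uv[0]-k["cx"])/k["fx"],(uv[1]-k["cy"])/k["fy"],1]); s=A.T@(k["pose"][:3,3]-O); return s+d*(h-s[2])/d[2]
    for x in vision.tip_of(c,"nut0"): print(c,round(x["confidence"],2),np.array(x["uv"]),tofloor(x["uv"]))
    for x in vision.outline_of(c,"nut0"): b=x["bbox"];print(" outl",round(x["confidence"],2),np.array(b),tofloor([(b[0]+b[2])/2,(b[1]+b[3])/2]))
    u,v=proj(c,O+A@[106,71,4.])[0].astype(int); r=34; v=np.clip(v,r,384-r)
    t=cv2.resize(im[v-r:v+r,u-r:u+r].astype(np.uint8),(400,400),interpolation=cv2.INTER_CUBIC); W=np.hstack([W,t]) if c=="scene" else t
cv2.imwrite("pics/nuts.png",W[:,:,::-1])
```

```text
top 0.57 [253.5   0.2] [98.4 36.  10. ]
top 0.5 [265.    1.8] [77.9 65.6 10. ]
top 0.36 [261.4   6.6] [95.4 66.3 10. ]
scene 0.58 [242.6 347.4] [97.7 33.6 10. ]
 outl 0.6 [236.4 342.9 247.  349.6] [98.4 37.2 10. ]
```

View pics/nuts.png

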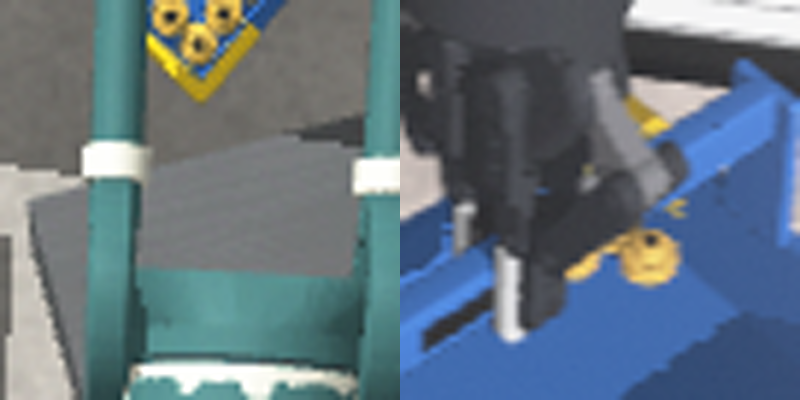

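Three nuts are clearly in the corner: tote coordinates (98,36), (78,65), (95,66). The fourth is half hidden, so I'll bring the tote 100 mm inwards to see it.

>>> play_rows --moves '[{"tx":0.004,"ty":-0.003,"tz":-0.004,"yaw":0,"fingers":0},{"tx":0.006,"ty":-0.005,"tz":-0.006,"yaw":0,"fingers":0},{"tx":0.006,"ty":-0.005,"tz":-0.006,"yaw":0,"fingers":0},{"tx":0.006,"ty":-0.005,"tz":-0.006,"yaw":0,"fingers":0},{"tx":0.006,"ty":-0.005,"tz":-0.006,"yaw":0,"fingers":0},{"tx":0.006,"ty":-0.005,"tz":-0.006,"yaw":0,"fingers":0},{"tx":0.006,"ty":-0.005,"tz":-0.006,"yaw":0,"fingers":0},{"tx":0.006,"ty":-0.005,"tz":-0.006,"yaw":0,"fingers":0},{"tx":0.006,"ty":-0.005,"tz":-0.006,"yaw":0,"fingers":0},{"tx":0.006,"ty":-0.005,"tz":-0.006,"yaw":0,"fingers":0},{"tx":0.003,"ty":-0.002,"tz":-0.003,"yaw":0,"fingers":0},{"tx":0,"ty":0,"tz":0,"yaw":0,"fingers":0},{"tx":0,"ty":0,"tz":0,"yaw":0,"fingers":0},{"tx":0,"ty":0,"tz":0,"yaw":0,"fingers":0},{"tx":0,"ty":0,"tz":0,"yaw":0,"fingers":0},{"tx":0,"ty":0,"tz":0,"yaw":0,"fingers":0}]'

```text
time_s: 29.3
ee_pos: [1029.2, 9.8, 503.3]
orientation: [154.2, 26.9, 133.8]
contact_force: [0.1, -0.9, -2.5]
gripper_width: 12.0
finger_force: 109.9
```

Run:
```python
from h import *
from scipy.spatial.transform import Rotation as R
np.set_printoptions(suppress=True,precision=1)
o=observe(); M=R.from_euler('xyz',o['orientation'],degrees=True).as_matrix(); A=M@np.diag([1,-1,-1]); O=o['ee_pos']+M@[0,0,103.]
print(o['ee_pos'],M[2]*100,o['qd'],"corner",O+A@[106,71,4.])
for c in("top","scene"):
    im=vision.grab_frame(c)
    k=cal(c); 
    def tofloor(uv,h=10):
        d=A.T@(k["pose"][:3,:3]@[(uv[0]-k["cx"])/k["fx"],(uv[1]-k["cy"])/k["fy"],1]); s=A.T@(k["pose"][:3,3]-O); return s+d*(h-s[2])/d[2]
    for x in vision.tip_of(c,"nut0"): print(c,round(x["confidence"],2),np.array(x["uv"]),tofloor(x["uv"]))
    u,v=proj(c,O+A@[80,50,4.])[0].astype(int); r=30; v=np.clip(v,r,384-r); print(u,v)
    t=cv2.resize(im[v-r:v+r,u-r:u+r],(400,400),interpolation=cv2.INTER_CUBIC); W=np.hstack([W,t]) if c=="scene" else t
cv2.imwrite("pics/nuts2.png",W[:,:,::-1])
```

```text
[1029.2    9.8  503.3] [-45.2  38.9 -80.3] [-0.1 -0.   0.   0.  -0.1 -0.2] corner [986.3  24.5 348.3]
top 0.6 [259.3  41.3] [108.1  72.8  10. ]
top 0.57 [259.2  34.1] [92.8 58.6 10. ]
top 0.57 [253.9  28.7] [92.1 36.2 10. ]
top 0.47 [264.   32.6] [79.8 66.8 10. ]
259 30
scene 0.53 [246.9 302.1] [90.2 33.5 10. ]
scene 0.48 [234.2 300. ] [72.9 57.1 10. ]
scene 0.47 [240.4 297. ] [90.8 56.2 10. ]
scene 0.45 [226.7 301.3] [57.1 64.3 10. ]
scene 0.18 [222.  332.5] [-11.5  -3.7  10. ]
238 302
```

View pics/nuts2.png

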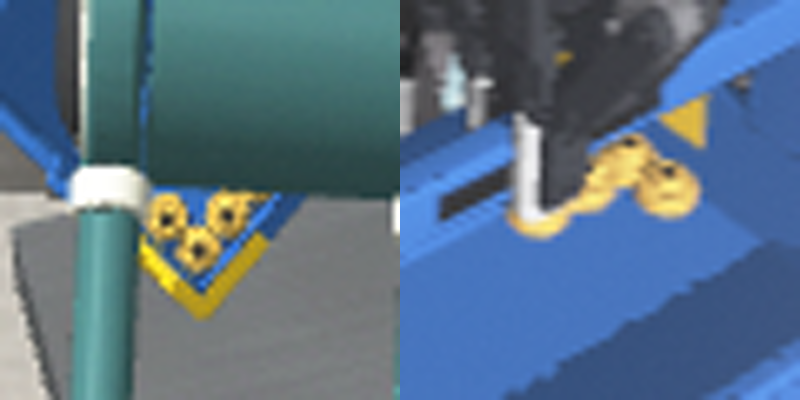

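All four nuts lie in the corner, at tote coordinates (91,35), (92,57), (76,62) and (57,64), so each is within about 50 mm of it. Tilt is 36.6°, the tote is still and clear, and the corner is at z ≈ 348 mm. Handing in.

```bash
python3 -c "
from rig import finish_job
print(finish_job())"
```

```text
the job is handed in; nothing more can be done
None
```

I handed the job in: the plate lies on the jack over both studs and is let go, and the tote is held still in the air, tilted about 37° with all four nuts in the yellow corner; no verdict came back.

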